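# Push the power bank through the gap onto the charging spot

### The job

Push the power bank through the narrow gap between the round speaker and the socket block so that it ends up centred on the round charging spot let into the desk behind them. Push it only with the outside of the fingers, gently: do not take it between the fingers or lift it off the desk, and leave the other loose things where they are.

Things in the scene. Friction and masses are not known exactly. Their poses are not given: they have to be found in the camera images.
- bank: Power bank: a black plastic slab lying flat and loose on the white desk, 90 mm long (its x) by 62 mm wide (its y) by 20 mm high, edges rounded by 4 mm, 0.15 to 0.3 kg. Origin at the centre of its underside; its +x end has the metal ports and points roughly at the gap at the start. It slides on the desk with ordinary friction and stops where it is left.
- pad: Round charging spot, a grey disc 96 mm across, flush with the desk top (nothing to climb or to stop against). Origin at its centre on the desk surface; its +x axis runs from the gap to the spot, away from the robot, along the centre line of the gap.
- gap (a point): Middle of the gap, on the desk surface, 85 mm before the centre of the charging spot, halfway between speaker and socket block; same axes as pad. Here the gap is 68 mm wide (along y), 3 mm to spare on each side of the power bank, and is walled for 50 mm along x (25 mm each way) by the socket block on one side and by the round speaker on the other.
- speaker: Round grey fabric desk speaker with black top, 90 mm across and 45 mm high, fixed to the desk on one side of the gap (left or right varies). Origin at the centre of its underside, 79 mm from the middle of the gap.
- socket_block: Grey desk socket block with two round outlets on top, 50 mm (its x) by 90 mm (its y) by 45 mm high, edges rounded by 6 mm, fixed to the desk on the other side of the gap, its sides parallel to the gap's axes. Origin at the centre of its underside, 79 mm from the middle of the gap.
- jar: Bystander: glass jar with a steel lid, 60 mm across, 85 mm high, standing to the left of the power bank. Origin at the centre of its underside.
- tape_small: Bystander: roll of white tape lying flat, 80 mm across, 22 mm high, to the right of the power bank. Origin at the centre of its underside.
- tape_big: Bystander: roll of red tape lying flat, 100 mm across, 40 mm high, to the left of the charging spot. Origin at the centre of its underside.
- glue_stick: Bystander: glue stick standing upright, 29 mm across, 82 mm high, to the right of the charging spot. Origin at the centre of its underside.
- remote: Bystander: slim dark remote control lying across, flat, some 80 mm beyond the centre of the charging spot, 36 mm (its x) by 130 mm (its y) by 14 mm. Origin at the centre of its underside.
- basket: Bystander: open white plastic basket, 200 mm by 150 mm by 90 mm high, on the left of the desk. Origin at the centre of its underside.
- screwdriver: Bystander: orange-handled screwdriver lying on the right of the desk, about 0.2 m long. Origin under its middle.
Things that resemble listed ones, but are neither listed nor needed, are in the scene too. What is shaped like the bank but orange is not meant.

How it is judged:
On the way:
1. the power bank passes through the middle of the gap, between the speaker and the socket block (horizontal distance between bank and gap below 0.02 m), for 0.05 s.
At the end, for the whole second after the job is handed in: The power bank lies flat and still on the desk with its centre within 15 mm of the centre of the charging spot, having come through the gap (horizontal distance between bank and pad below 0.015 m and height (world z) of bank below 0.004 m and angle between bank's own z axis and vertical below 0.08 rad and linear speed of bank below 0.01 m/s); the robot touches nothing.
It fails at once if the power bank is lifted (more than 8 mm) or tipped (height (world z) of bank above 0.008 m or angle between bank's own z axis and vertical above 0.2 rad).
It fails at once if the power bank is taken between the fingers (fingers lowered astride it) (x of the grasp point in the frame of bank between -0.04 and 0.04 m and y of the grasp point in the frame of bank between -0.026 and 0.026 m and z of the grasp point in the frame of bank below 0.032 m).
It fails at once if the power bank is forced (more than 25 N from the fingers) (contact force between the fingers and bank above 25 N).
It fails at once if another loose thing (jar, tape rolls, glue stick, remote control, basket, screwdriver) is moved more than 15 mm (distance of any of jar, tape_small, tape_big, glue_stick, remote, basket, screwdriver from where it was at the start of the episode above 0.015 m).
It also fails if it takes over 58 s, if anything falls off the work surface, if the arm or the gripper's body presses on something with over 40 N, if the wrist force passes 120 N, or if a joint passes its speed limit or range.

### The arm

A 6-joint arm with a two-finger parallel gripper is mounted at the origin on the work surface. World frame = base frame: x ahead of the robot, y to its left, z up, the work surface at z = 0. Lengths are in m, angles in rad, forces in N, time in s.
With the tool pointing down it reaches from about 0.225 to 0.725 m from the base axis. Payload 3.1 kg.
Tool frame: the origin (TCP) lies midway between the tips of the shut fingers; the grasp point (between the pads) lies bot.grasp_offset behind it (bot.grasp_offset is the distance from the TCP to the grasp point, in m); z points along the fingers, y is the line along which they close (so a half turn about z gives the same grasp; the last joint's range is limited). The gripper opens to 85 mm and grips with 20 to 120 N. Pads are 22 mm wide; open, the fingers measure 114 mm over their backs; the gripper's body (76 mm by 85 mm) begins 54 mm behind the grasp point. The pads swing forward as they close: fully open they stand 13 mm farther back than shut.
Start: joints at [1.168, 0.048, 0.099, 1.622, 0, 1.443], TCP at [0.142, 0.505, 0.231] pointing down, gripper open.
Joint ranges: [-2.91, 2.91], [-0.99, 1.94], [-1.21, 1.42], [-2.12, 2.29], [-1.49, 1.47], [-3.14, 3.14]. Speed limits (rad/s): [2.79, 2.79, 3.14, 3.14, 3.14, 3.14].

### API

Orientations are given as a rotation vector (axis times angle).
In Python, from bench import bot gives the robot as it stands. The module is installed in compiled form; this text tells all that it offers.
- The arm moves only by the tool servo_tool, never from a script. Its argument "targets" is one flat list of numbers, 7 for each row, row after row: the closure, from 0 (fully open) to 1 (shut), then the shift along the world's x, y, z in units of 50 mm (1.0 is 50 mm), then the turn, a rotation vector about the world's x, y, z in units of 8 degrees (1.0 is 8 degrees). A call has 1 to 8 rows; each row is the pose to reach, as a shift and turn from the pose commanded when the call began; what a row does not reach only later rows make up. A row lasts 1/8 s, in which the tool goes at most 62.5 mm and 10.7 degrees, less where a joint would pass 70% of its speed; a pose out of reach is approached as far as the arm can. A call with a gripper value outside its range is refused whole. The fingers move at their own pace and stop on an object; "grip_force" is the grip in N (left out, the last holds). Time passes only in rows, so rows that repeat a pose let the fingers close. It gives the time, the measured TCP pose, the force, the opening and the grip force at its end, in the units of the state.
- bot.state(): the state, without advancing time (a new reading comes with each control period).
- bot.get_image(name): name is "side" or "top" or "wrist"; returns a dict with "frame" (400x640x3 uint8, blue, green, red), "fx", "fy", "cx", "cy" (pixels), "R" (3x3) and "t" (3): a world point X has camera coordinates R X + t; the wrist camera has in their place "tool_from_camera" (4x4, takes a point from camera to tool coordinates, whose origin is the TCP and whose axes are the flange's). Camera axes: x right, y down, z forward; pixel columns grow to the right and rows downward; lengths in m; the calibration is good to about 2 mm. A picture is of the moment at which its call begins: read the wrist's pose just before it. There is no depth.
- bot.close_job(): hands the job in; it is judged then, once.
Trained networks look in the newest picture that a camera, given by its name, has taken for a name from the list of things; names that differ only in an ending like _2 or _b are one class to them, and where a whole thing is asked for, a point or a joint stands for the part that bears it (a point fixed in the world has none). Each returns a list of dicts, best first, with "confidence" (0 to 1); they miss things now and then, are a little off and sometimes report something else, mostly with a low value. They report only what shows in the picture. A call takes as long as a camera call. They do not tell look-alikes from the thing itself.
- bot.look_for(name, camera): "xy" ([column, row] in pixels, amid what is visible of it).
- bot.masks_of(name, camera): "region" (400x640 bool, what is visible of it) and "xy" ([column, row] in pixels, amid what is visible of it).
The state is a dict: "time_s": time; "joint_pos": joint angles; "joint_vel": joint speeds; "effort": joint torques, N m; "eef_pos": TCP position; "ee_rot": TCP orientation; "ft_force": force on the tool from outside, world axes, zero at the start; "moment": the same for the moment, N m; "opening": opening from 0.0 (shut) to 1.0 (fully open); "finger_force": force on a finger pad.
Only numpy, scipy, OpenCV 4.12 (cv2) and the standard library are available. Lean on these libraries where they do the work, as an engineer would, in place of code of your own. Each camera call takes 0.05 s, during which the arm holds its last target. There are 200 camera calls.

## Working session

There is one attempt and no reset: what is moved stays moved. The work goes in short steps, Python scripts to look and compute and a tool call to move; the robot and the scene stay as the last step left them, time stands still between calls to the robot, and variables do not carry over. Pictures are saved under pics/ and viewed, at most 10 in all, crops included, and the job is handed in when it is done.

Besides the shell and the picture viewer there is one more tool, called after ">>>" by a JSON object that holds its "fn" and its "kwargs". servo_tool: Moves the arm, as the interface text tells. Its arguments: {"type":"object","properties":{"targets":{"type":"array"},"grip_force":{"type":"number"}},"required":["targets"]}

```bash
mkdir -p pics
cat > h.py <<'E'
import numpy as np, cv2
from bench import bot
def ground(im,uv,z=0.0):
    R=np.array(im["R"]);t=np.array(im["t"]);c=-R.T@t
    d=R.T@np.array([(uv[0]-im["cx"])/im["fx"],(uv[1]-im["cy"])/im["fy"],1])
    return c+d*(z-c[2])/d[2]
def proj(im,X):
    p=np.array(im["R"])@np.array(X)+np.array(im["t"])
    return np.array([im["fx"]*p[0]/p[2]+im["cx"],im["fy"]*p[1]/p[2]+im["cy"]])
E
python3 - <<'E'
from h import *
print(bot.grasp_offset, bot.state()["eef_pos"], bot.state()["ee_rot"])
H=dict(bank=.02,pad=0,speaker=.045,socket_block=.045,jar=.085,tape_small=.022,tape_big=.04,glue_stick=.082,remote=.014)
for c in("top","side"):
    im=bot.get_image(c); cv2.imwrite(f"pics/{c}0.png",im["frame"])
    R=np.array(im["R"]);print(c,"cam",-R.T@np.array(im["t"]))
    for n,h in H.items():
        print(n,[(np.round(d["xy"]).tolist(),round(d["confidence"],2),ground(im,d["xy"],h)[:2].round(3).tolist()) for d in bot.look_for(n,c)[:3]])
E
```

```text
0.0187 [0.14224548 0.50475289 0.23010275] [-0.43015479 -3.11139566  0.00352104]
top cam [0.28578828 0.03351206 1.52336675]
bank [([357.0, 236.0], 0.81, [0.469, -0.091]), ([267.0, 266.0], 0.69, [0.365, 0.195])]
pad [([365.0, 172.0], 0.8, [0.687, -0.117])]
speaker [([391.0, 199.0], 0.73, [0.586, -0.197])]
socket_block [([336.0, 193.0], 0.92, [0.602, -0.019])]
jar [([290.0, 214.0], 0.59, [0.525, 0.125])]
tape_small [([433.0, 238.0], 0.73, [0.467, -0.335]), ([405.0, 170.0], 0.67, [0.691, -0.246])]
tape_big [([322.0, 150.0], 0.88, [0.748, 0.031])]
glue_stick [([407.0, 168.0], 0.6, [0.683, -0.242])]
remote [([370.0, 145.0], 0.69, [0.776, -0.132])]
side cam [ 0.98811713 -0.94834718  0.74981769]
bank [([282.0, 168.0], 0.73, [0.368, 0.187]), ([273.0, 224.0], 0.58, [0.488, -0.117])]
pad [([335.0, 246.0], 0.73, [0.683, -0.126])]
speaker [([295.0, 245.0], 0.73, [0.601, -0.207])]
socket_block [([320.0, 216.0], 0.95, [0.618, -0.067])]
jar [([317.0, 181.0], 0.81, [0.562, 0.048])]
tape_small [([228.0, 273.0], 0.62, [0.476, -0.339]), ([323.0, 218.0], 0.26, [0.616, -0.044])]
tape_big [([372.0, 215.0], 0.97, [0.752, -0.003])]
glue_stick [([317.0, 267.0], 0.82, [0.704, -0.3])]
remote [([368.0, 255.0], 0.84, [0.782, -0.145])]
```

View pics/top0.png

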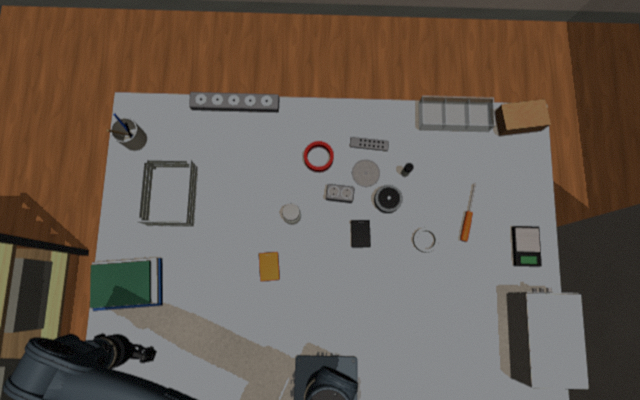

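View pics/side0.png

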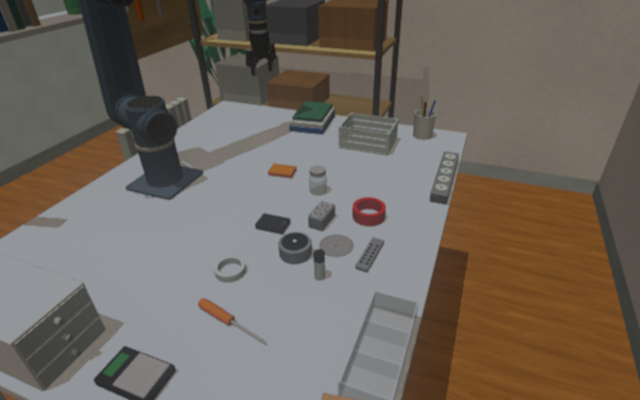

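The top view shows the black bank at (361,234), the block at (340,193), the speaker at (388,198) and the pad at (366,173). The orange slab at (268,266) is the decoy. I'll go above the gap for a close look with the wrist camera.

>>> {"fn": "servo_tool", "kwargs": {"targets": [0.3,0.6,-1.1,0.4,0,0,0,0.5,1.2,-2.2,0.8,0,0,0,0.6,1.8,-3.3,1.2,0,0,0,0.6,2.4,-4.4,1.4,0,0,0,0.6,3,-5.5,1.6,0,0,0,0.6,3.6,-6.6,1.6,0,0,0,0.6,4.2,-7.7,1.6,0,0,0,0.6,4.8,-8.8,1.6,0,0,0]}}

```text
time_s: 2.0
eef_pos: [0.3775, 0.0739, 0.3118]
ee_rot: [0.43, 3.11, 0.001]
ft_force: [1.8, 0.8, 0.6]
opening: 0.4
finger_force: 0.0
```

>>> {"fn": "servo_tool", "kwargs": {"targets": [0.6,0.6,-1.1,0,0,0,0,0.6,1.2,-2.2,0,0,0,0,0.6,1.4,-2.6,0,0,0,0.4,0.6,1.4,-2.6,0,0,0,0.8,0.6,1.4,-2.6,0,0,0,0.8,0.6,1.4,-2.6,0,0,0,0.8]}}

```text
time_s: 2.75
eef_pos: [0.4467, -0.054, 0.3115]
ee_rot: [0.256, 3.131, -0.0]
ft_force: [-0.6, -0.2, -0.8]
opening: 0.4
finger_force: 0.0
```

```bash
cat >> h.py <<'E'
from scipy.spatial.transform import Rotation as Ro
def wrist():
    s=bot.state(); im=bot.get_image("wrist"); T=np.array(im["tool_from_camera"])
    Rw=Ro.from_rotvec(s["ee_rot"]).as_matrix(); Rc=Rw@T[:3,:3]; c=Rw@T[:3,3]+s["eef_pos"]
    im["R"]=Rc.T; im["t"]=-Rc.T@c; im["c"]=c
    return s,im
E
python3 - <<'E'
from h import *
s,im=wrist(); cv2.imwrite("pics/w1.png",im["frame"])
print(s["time_s"],s["eef_pos"],s["ee_rot"],s["opening"],"cam",im["c"],np.array(im["tool_from_camera"]))
H=dict(bank=.02,pad=0,speaker=.045,socket_block=.045)
for n,h in H.items():
  for d in bot.masks_of(n,"wrist")[:2]:
    m=d["region"]; c=max(cv2.findContours(m.astype(np.uint8),0,1)[0],key=cv2.contourArea)
    P=np.array([ground(im,p,h)[:2] for p in c[:,0]],np.float32)
    r=cv2.minAreaRect(P)
    print(n,d["confidence"],np.round(d["xy"]),"rect",np.round(r[0],4),np.round(r[1],4),round(r[2],1),"circ",cv2.minEnclosingCircle(P), "touch",c[:,0].min(0),c[:,0].max(0))
E
```

```text
2.75 [ 0.4466919  -0.05402124  0.31148386] [ 2.56445315e-01  3.13078939e+00 -5.06643074e-05] 0.400143423031945 cam [ 0.3792752  -0.04327935  0.45309994] [[ 6.90231647e-04 -9.63058343e-01 -2.69291944e-01  6.82208440e-02]
 [ 9.99999739e-01  6.07352676e-04  3.91082642e-04 -3.72864974e-04]
 [-2.13080219e-04 -2.69292143e-01  9.63058511e-01 -1.41637891e-01]
 [ 0.00000000e+00  0.00000000e+00  0.00000000e+00  1.00000000e+00]]
bank 0.68 [498.  62.] rect [0.3662 0.1839] [0.0908 0.0684] 6.4 circ ((0.3662874102592468, 0.1837424486875534), 0.05313495546579361) touch [466  21] [527 106]
pad 0.73 [306. 311.] rect [ 0.6843 -0.1182] [0.0894 0.0925] 80.7 circ ((0.6842511296272278, -0.11966201663017273), 0.04829517379403114) touch [277 283] [332 333]
speaker 0.72 [231. 261.] rect [ 0.5618 -0.1977] [0.0368 0.097 ] 38.8 circ ((0.5701162815093994, -0.1910218596458435), 0.048593852669000626) touch [212 239] [262 289]
speaker 0.62 [208. 360.] rect [ 0.7185 -0.2675] [0.0118 0.0294] 45.1 circ ((0.7165788412094116, -0.2693570554256439), 0.015076404437422752) touch [203 351] [212 366]
socket_block 0.92 [339. 264.] rect [ 0.5944 -0.0526] [0.0475 0.0654] 82.4 circ ((0.5946980118751526, -0.050136465579271317), 0.03821341320872307) touch [321 244] [355 287]
```

View pics/w1.png

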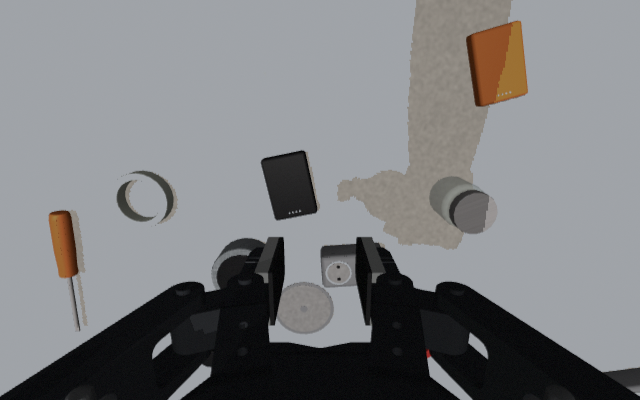

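The wrist view shows the black bank at (290,185), with the speaker, block and pad partly hidden by the fingers at (240,260), (339,264) and (304,308). Moving the camera forward should clear them.

>>> {"fn": "servo_tool", "kwargs": {"targets": [0.6,1,-0.4,0,0,0,0,0.6,2,-0.8,0,0,0,0,0.6,2.6,-1,0,0,0,0,0.6,2.6,-1,0,0,0,0,0.6,2.6,-1,0,0,0,0]}}

```text
time_s: 3.62
eef_pos: [0.5763, -0.1039, 0.3113]
ee_rot: [-0.255, -3.13, -0.0]
ft_force: [0.2, 0.1, -0.7]
opening: 0.401
finger_force: 0.0
```

```bash
cat >> h.py <<'E'
def rects(im,cam,H,k=2):
  for n,h in H.items():
    for d in bot.masks_of(n,cam)[:k]:
      m=d["region"]; c=max(cv2.findContours(m.astype(np.uint8),0,1)[0],key=cv2.contourArea)
      P=np.array([ground(im,p,h)[:2] for p in c[:,0]],np.float32)
      r=cv2.minAreaRect(P); cc,cr=cv2.minEnclosingCircle(P)
      print(n,round(d["confidence"],2),np.round(d["xy"]),"rect",np.round(r[0],4),np.round(r[1],4),round(r[2],1),"circ",np.round(cc,4),round(cr,4),"px",c[:,0].min(0),c[:,0].max(0))
E
python3 - <<'E'
from h import *
s,im=wrist(); cv2.imwrite("pics/w2.png",im["frame"])
print(s["time_s"],s["eef_pos"],s["ee_rot"],"cam",im["c"])
rects(im,"wrist",dict(bank=.018,pad=0,speaker=.045,socket_block=.045))
E
```

```text
3.625 [ 0.57632837 -0.10389868  0.31131999] [-2.55427876e-01 -3.13039115e+00 -3.42707189e-04] cam [ 0.50906051 -0.09324735  0.45301311]
bank 0.65 [307.  80.] rect [ 0.4785 -0.1029] [0.0894 0.0625] 1.6 circ [ 0.478  -0.1023] 0.0519 px [278  42] [337 122]
bank 0.16 [378. 175.] rect [ 0.6092 -0.0311] [0.0984 0.0584] 84.5 circ [ 0.6095 -0.0319] 0.0536 px [340 152] [412 196]
pad 0.74 [321. 229.] rect [ 0.6841 -0.1202] [0.0936 0.0931] 34.9 circ [ 0.6836 -0.12  ] 0.0484 px [289 200] [352 258]
speaker 0.57 [258. 183.] rect [ 0.589 -0.188] [0.0891 0.0928] 65.8 circ [ 0.5885 -0.1868] 0.0481 px [223 147] [293 216]
socket_block 0.95 [378. 177.] rect [ 0.6027 -0.0349] [0.0898 0.0541] 84.7 circ [ 0.6027 -0.035 ] 0.05 px [341 152] [411 196]
socket_block 0.38 [321. 231.] rect [ 0.667  -0.1174] [0.0834 0.0838] 34.9 circ [ 0.6666 -0.1172] 0.0432 px [290 200] [352 259]
```

View pics/w2.png

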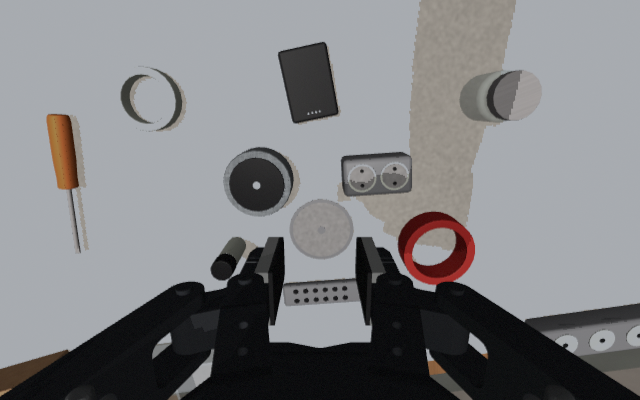

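The close view places everything:

| Thing | Position or yaw |
|---|---|
| Bank, pixel (308,80) | (0.478, -0.103), yaw about +2° |
| Pad, pixel (321,229) | (0.684, -0.120) |
| Gap | (0.599, -0.112), axis about -5.4° |

The speaker–block midpoint agrees with the gap position. I'll go behind the bank with the fingers nearly shut and the finger line square to the axis.

>>> {"fn": "servo_tool", "kwargs": {"targets": [0.8,-1.2,0.1,-0.3,0,0,0.2,0.8,-2.3,0.2,-0.8,0,0,0.5,0.8,-3.4,0.2,-1.6,0,0,0.5,0.8,-3.4,0.2,-2.8,0,0,0.5,0.8,-3.4,0.2,-4,0,0,0.5,0.8,-3.4,0.2,-5,0,0,0.5,0.8,-3.4,0.2,-5,0,0,0.5]}}

```text
time_s: 4.75
eef_pos: [0.4016, -0.0921, 0.0567]
ee_rot: [-0.146, -3.128, -0.006]
ft_force: [0.4, 0.4, 0.9]
opening: 0.201
finger_force: 0.0
```

Run:
```python
from h import *
s,im=wrist(); cv2.imwrite("pics/w3.png",im["frame"])
print(s["time_s"],s["eef_pos"],s["ee_rot"],s["opening"],"cam",im["c"])
rects(im,"wrist",dict(bank=.018,pad=0,speaker=.045,socket_block=.045),1)
im=bot.get_image("top"); rects(im,"top",dict(bank=.02),1)
```

```text
4.75 [ 0.40158717 -0.09209574  0.05671074] [-0.1458822  -3.12789833 -0.00571427] 0.20062392509654015 cam [ 0.33504846 -0.08669316  0.19905125]
bank 0.63 [321. 311.] rect [ 0.4551 -0.0979] [0.0376 0.0615] 86.0 circ [ 0.4551 -0.0976] 0.0326 px [291 262] [348 347]
bank 0.95 [268. 266.] rect [0.3639 0.1899] [0.0906 0.0622] 6.2 circ [0.3641 0.1893] 0.05 px [259 252] [279 281]
```

View pics/w3.png

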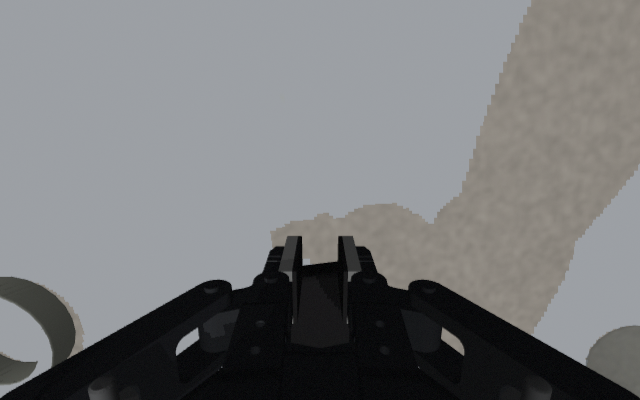

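The linkage above the fingers, between about (205,288) and (437,288), could be as wide as the gap. So I'll use the broad two-finger face only to square the bank up and push it to the middle of the gap. Then I'll turn the shut fingers by 90° so they are narrow for the last part.

>>> {"fn": "servo_tool", "kwargs": {"targets": [0.8,0,0,-0.5,0,0,0,0.8,0,0,-1,0,0,0,0.8,0,0,-1,0,0,0,0.8,0,0,-1,0,0,0]}}

```text
time_s: 5.6
eef_pos: [0.4079, -0.0947, 0.0128]
ee_rot: [0.146, 3.136, -0.001]
ft_force: [1.1, -0.2, -0.1]
opening: 0.201
finger_force: 0.0
```

>>> {"fn": "servo_tool", "kwargs": {"targets": [0.8,0.1,-0.01,-0.08,0,0,0,0.8,0.2,-0.02,-0.08,0,0,0,0.8,0.3,-0.03,-0.08,0,0,0,0.8,0.4,-0.04,-0.08,0,0,0,0.8,0.5,-0.05,-0.08,0,0,0,0.8,0.6,-0.06,-0.08,0,0,0,0.8,0.7,-0.07,-0.08,0,0,0,0.8,0.7,-0.07,-0.08,0,0,0]}}

```text
time_s: 6.6
eef_pos: [0.4429, -0.0982, 0.0073]
ee_rot: [0.146, 3.136, -0.001]
ft_force: [-0.1, -0.2, -0.1]
opening: 0.202
finger_force: 0.0
```

>>> {"fn": "servo_tool", "kwargs": {"targets": [0.8,-0.2,0.02,0,0,0,0,0.8,-0.4,0.04,0.4,0,0,0,0.8,-0.2,0.04,1.4,0,0,0,0.8,0.6,-0.05,2.4,0,0,0,0.8,1.6,-0.14,3.4,0,0,0,0.8,2.4,-0.22,4.4,0,0,0,0.8,2.4,-0.22,4.4,0,0,0,0.8,2.4,-0.22,4.4,0,0,0]}}

```text
time_s: 7.6
eef_pos: [0.5627, -0.1092, 0.2285]
ee_rot: [0.146, 3.135, -0.001]
ft_force: [0.8, 0.5, -0.4]
opening: 0.202
finger_force: 0.0
```

Run:
```python
from h import *
s,im=wrist(); cv2.imwrite("pics/w4.png",im["frame"])
print(s["time_s"],s["eef_pos"],s["ee_rot"],s["opening"],"cam",im["c"])
rects(im,"wrist",dict(bank=.018,pad=0,speaker=.045,socket_block=.045),1)
```

```text
7.6 [ 0.56271236 -0.10921004  0.22849792] [ 1.46429565e-01  3.13549210e+00 -1.37727264e-03] 0.20193219351025404 cam [ 0.49435334 -0.10306663  0.36994999]
bank 0.73 [314. 106.] rect [ 0.4985 -0.1101] [0.0614 0.0893] 84.8 circ [ 0.4984 -0.11  ] 0.052 px [284  65] [343 153]
pad 0.89 [322. 260.] rect [ 0.6839 -0.1185] [0.0529 0.093 ] 84.7 circ [ 0.6843 -0.1185] 0.0481 px [300 228] [343 295]
speaker 0.56 [250. 204.] rect [ 0.5874 -0.1868] [0.0875 0.0912] 84.7 circ [ 0.5872 -0.1858] 0.0479 px [207 162] [290 245]
socket_block 0.89 [396. 205.] rect [ 0.6008 -0.0359] [0.0914 0.0547] 83.2 circ [ 0.6007 -0.0359] 0.0505 px [350 179] [437 229]
```

View pics/w4.png

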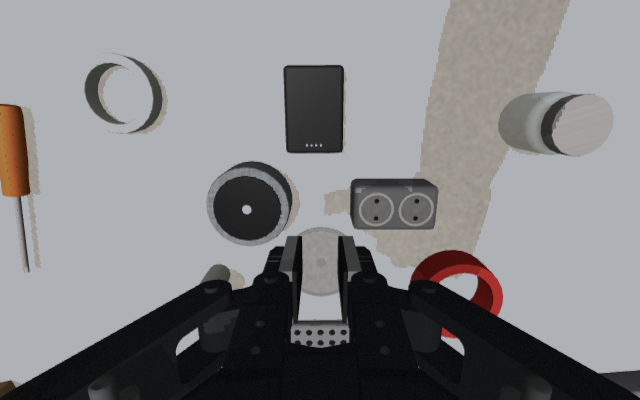

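The bank is now squared at yaw about -5°, with its centre at pixel (314,108). To get its offset from the gap axis precisely, I'll fit the known solids to the masks in this view.

```bash
cat >> h.py <<'E'
from scipy.optimize import minimize
a=np.linspace(0,2*np.pi,72)[:-1]
def rbox(L,W,h,r):  # rounded box as sphere-swept points
    u=np.linspace(0,2*np.pi,33)[:-1]; P=[]
    for z0,s in((r,-1),(h-r,1)):
        for e in np.linspace(0,np.pi/2,5):
            for sx in(-1,1):
                for sy in(-1,1):
                    P.append(np.c_[sx*(L/2-r)+r*np.cos(e)*np.cos(u),sy*(W/2-r)+r*np.cos(e)*np.sin(u),np.full(32,z0+s*r*np.sin(e))])
    return np.vstack(P)
def cyl(R,h): return np.vstack([np.c_[R*np.cos(a),R*np.sin(a),0*a+z] for z in(0,h)])
def sil(im,P,x,y,th):
    c,s=np.cos(th),np.sin(th); Q=P@np.array([[c,s,0],[-s,c,0],[0,0,1]])+[x,y,0]
    p=Q@np.array(im["R"]).T+np.array(im["t"])
    uv=np.c_[im["fx"]*p[:,0]/p[:,2]+im["cx"],im["fy"]*p[:,1]/p[:,2]+im["cy"]]
    m=np.zeros((400,640),np.uint8)
    cv2.fillConvexPoly(m,cv2.convexHull(np.round(uv*64).astype(np.int32)),255,cv2.LINE_AA,6); return m/255.
def best(name,cam,near):
    ds=bot.masks_of(name,cam); 
    return min(ds,key=lambda d:np.hypot(*(np.array(d["xy"])-near)))["region"].astype(float) if ds else None
def fit(im,parts,x0):  # parts: (mask,P,dx,dy) in the common frame x0=(x,y,th)
    def f(v):
        x,y,th=v; c,s=np.cos(th),np.sin(th)
        return sum(np.abs(sil(im,P,x+c*dx-s*dy,y+s*dx+c*dy,th)-m).sum() for m,P,dx,dy in parts)
    S=np.array(x0)+np.array([[0,0,0],[.006,0,0],[0,.006,0],[0,0,.06]])
    r=minimize(f,x0,method="Nelder-Mead",options=dict(initial_simplex=S,xatol=1e-4,fatol=.1)); return r.x,r.fun
BANK=rbox(.09,.062,.02,.004);BLK=rbox(.05,.09,.045,.006);SPK=cyl(.045,.045)
def rel(g,b):
    c,s=np.cos(g[2]),np.sin(g[2]);d=b[:2]-g[:2]
    return np.round([1e3*(c*d[0]+s*d[1]),1e3*(-s*d[0]+c*d[1]),np.degrees(b[2]-g[2])],1)
E
python3 - <<'E'
from h import *
s,im=wrist()
def at(x,y,z): return proj(im,[x,y,z])
mb=best("bank","wrist",at(.4985,-.11,.02)); ms=best("speaker","wrist",at(.59,-.19,.03)); mk=best("socket_block","wrist",at(.605,-.035,.03))
g,fg=fit(im,[(ms,SPK,0,-.079),(mk,BLK,0,.079)],(.599,-.112,-.094))
k,fk=fit(im,[(mk,BLK,0,0)],(.605,-.035,-.094)); p,fp=fit(im,[(ms,SPK,0,0)],(.59,-.19,0))
b,fb=fit(im,[(mb,BANK,0,0)],(.4985,-.11,-.094))
print("gap",g,fg,"blk",k,fk,"spk",p[:2],fp,"bank",b,fb)
print("bank rel gap mm,mm,deg",rel(g,b),"pad rel",rel(g,np.array([.684,-.12,g[2]])))
E
```

```text
gap [ 0.59985057 -0.11192768 -0.08429111] 804.1176470588234 blk [ 0.6061718  -0.03341445 -0.10479221] 165.10196078431372 spk [ 0.59217818 -0.18850866] 637.0117647058823 bank [ 0.49920578 -0.11008769 -0.08682423] 220.12156862745098
bank rel gap mm,mm,deg [-1.004e+02 -6.600e+00 -1.000e-01] pad rel [84.5 -1.   0. ]
```

The bank sits about 7 mm right of the axis, so I'll nudge its right side over with the shut fingers, aimed at its centre.

>>> {"fn": "servo_tool", "kwargs": {"targets": [1,-0.7,-0.54,-0.6,0,0,0,1,-1.37,-1.08,-1.5,0,0,0,1,-1.37,-1.08,-2.4,0,0,0,1,-1.37,-1.08,-3.3,0,0,0,1,-1.37,-1.08,-4,0,0,0,1,-1.37,-1.08,-4.4,0,0,0,1,-1.37,-1.08,-4.4,0,0,0,1,-1.37,-1.08,-4.4,0,0,0]}}

```text
time_s: 9.05
eef_pos: [0.4939, -0.1631, 0.0084]
ee_rot: [0.146, 3.137, -0.001]
ft_force: [-0.0, -0.0, -0.4]
opening: -0.001
finger_force: 0.0
```

>>> {"fn": "servo_tool", "kwargs": {"targets": [1,0,0.07,0,0,0,0,1,0.01,0.14,0,0,0,0,1,0.02,0.21,0,0,0,0,1,0.03,0.28,0,0,0,0,1,0.03,0.3,0,0,0,0,1,0.03,0.3,0,0,0,0]}}

```text
time_s: 9.8
eef_pos: [0.4955, -0.1484, 0.008]
ee_rot: [0.147, 3.137, -0.002]
ft_force: [-0.6, -4.0, 2.8]
opening: -0.002
finger_force: 1.8
```

>>> {"fn": "servo_tool", "kwargs": {"targets": [1,0,-0.2,0,0,0,0,1,0,-0.3,0.5,0,0,0,1,0.2,0.1,1.4,0,0,0,1,0.7,0.5,2.4,0,0,0,1,1.1,0.7,3.4,0,0,0,1,1.3,0.8,4.4,0,0,0,1,1.3,0.8,4.4,0,0,0,1,1.3,0.8,4.4,0,0,0]}}

```text
time_s: 10.8
eef_pos: [0.5593, -0.1075, 0.2261]
ee_rot: [-0.146, -3.136, -0.002]
ft_force: [0.3, 0.2, 0.3]
opening: 0.008
finger_force: 0.0
```

```bash
cat > m.py <<'E'
from h import *
import sys
bx,by=map(float,sys.argv[1:3])
s,im=wrist()
def at(x,y,z): return proj(im,[x,y,z])
mb=best("bank","wrist",at(bx,by,.02)); ms=best("speaker","wrist",at(.591,-.19,.03)); mk=best("socket_block","wrist",at(.606,-.034,.03))
b,fb=fit(im,[(mb,BANK,0,0)],(bx,by,-.09))
k,fk=fit(im,[(mk,BLK,0,0)],(.606,-.034,-.09)); p,fp=fit(im,[(ms,SPK,0,0)],(.591,-.19,0))
d=k[:2]-p[:2]; g=np.r_[(k[:2]+p[:2])/2,np.arctan2(-d[0],d[1])]
print(s["time_s"],s["eef_pos"],s["opening"])
print("blk",k,fk,"spk",p[:2],fp,"gap",g,"bank",b,fb)
print("bank rel gap",rel(g,b), "rel fixed gap",rel(np.array([.5995,-.112,-.091]),b))
E
python3 m.py .5 -.103
```

```text
10.8 [ 0.55933198 -0.10753447  0.22606007] 0.007729432187076536
blk [ 0.60657889 -0.0334422  -0.07824696] 172.44705882352943 spk [ 0.59191079 -0.18909852] 532.8627450980392 gap [ 0.59924484 -0.11127036 -0.09395645] bank [ 0.49968424 -0.10448861 -0.08647407] 255.79215686274512
bank rel gap [-99.8  -2.6   0.4] rel fixed gap [-100.1   -1.6    0.3]
```

Only about 2 mm remains, so one more nudge, 2 mm further.

>>> {"fn": "servo_tool", "kwargs": {"targets": [1,-0.7,-0.6,-1,0,0,0,1,-1.3,-1.1,-2,0,0,0,1,-1.3,-1.1,-3.2,0,0,0,1,-1.3,-1.1,-4.2,0,0,0,1,-1.3,-1.1,-4.4,0,0,0,1,-1.3,-0.95,-4.4,0,0,0,1,-1.3,-0.85,-4.4,0,0,0,1,-1.3,-0.76,-4.4,0,0,0]}}

```text
time_s: 12.0
eef_pos: [0.4971, -0.1466, 0.0102]
ee_rot: [0.145, 3.133, -0.005]
ft_force: [-0.3, -3.2, 1.6]
opening: 0.001
finger_force: 1.7
```

>>> {"fn": "servo_tool", "kwargs": {"targets": [1,0,0,0,0,0,0,1,0,-0.2,0,0,0,0,1,0,-0.3,0.5,0,0,0,1,0.2,0.1,1.4,0,0,0,1,0.7,0.5,2.4,0,0,0,1,1.2,0.8,3.6,0,0,0,1,1.3,0.8,4.4,0,0,0,1,1.3,0.8,4.4,0,0,0]}}

```text
time_s: 13.0
eef_pos: [0.5625, -0.1066, 0.2321]
ee_rot: [0.146, 3.13, -0.003]
ft_force: [0.8, -0.3, -0.0]
opening: -0.001
finger_force: 0.0
```

```bash
python3 m.py .5 -.103
```

```text
Traceback (most recent call last):
  File "m.py", line 8, in <module>
    k,fk=fit(im,[(mk,BLK,0,0)],(.606,-.034,-.09)); p,fp=fit(im,[(ms,SPK,0,0)],(.591,-.19,0))
                                                        ~~~^^^^^^^^^^^^^^^^^^^^^^^^^^^^^^^^^
  File "h.py", line 48, in fit
    r=minimize(f,x0,method="Nelder-Mead",options=dict(initial_simplex=S,xatol=1e-4,fatol=.1)); return r.x,r.fun
  File "h.py", line 46, in f
    return sum(np.abs(sil(im,P,x+c*dx-s*dy,y+s*dx+c*dy,th)-m).sum() for m,P,dx,dy in parts)
  File "h.py", line 46, in <genexpr>
    return sum(np.abs(sil(im,P,x+c*dx-s*dy,y+s*dx+c*dy,th)-m).sum() for m,P,dx,dy in parts)
                      ~~~~~~~~~~~~~~~~~~~~~~~~~~~~~~~~~~~~^~
TypeError: unsupported operand type(s) for -: 'float' and 'NoneType'
```

The speaker was missed in that picture. The same script again takes a new one.

```bash
python3 m.py .5 -.103 2>&1 | tail -4
```

```text
13.2 [ 0.55863503 -0.10589     0.22512824] 0.0004538752388520917
blk [ 0.60630806 -0.03332697 -0.07854971] 186.27843137254902 spk [ 0.59172131 -0.18825992] 621.7254901960785 gap [ 0.59901469 -0.11079344 -0.09387213] bank [ 0.49948568 -0.10317996 -0.09420752] 183.81176470588235
bank rel gap [-99.8  -1.7  -0. ] rel fixed gap [-100.4   -0.3   -0.2]
```

>>> {"fn": "servo_tool", "kwargs": {"targets": [0.8,-1.2,0.1,-0.3,0,0,0,0.8,-2.4,0.18,-0.8,0,0,0,0.8,-2.5,0.18,-1.8,0,0,0,0.8,-2.5,0.18,-2.9,0,0,0,0.8,-2.5,0.18,-3.8,0,0,0,0.8,-2.5,0.18,-4.33,0,0,0,0.8,-2.5,0.18,-4.33,0,0,0,0.8,-2.5,0.18,-4.33,0,0,0]}}

```text
time_s: 14.4
eef_pos: [0.4354, -0.097, 0.0118]
ee_rot: [0.146, 3.137, -0.001]
ft_force: [1.2, -0.1, 0.5]
opening: 0.201
finger_force: 0.0
```

>>> {"fn": "servo_tool", "kwargs": {"targets": [0.8,0.12,-0.01,0,0,0,0,0.8,0.24,-0.02,0,0,0,0,0.8,0.36,-0.03,0,0,0,0,0.8,0.48,-0.04,0,0,0,0,0.8,0.6,-0.05,0,0,0,0,0.8,0.7,-0.06,0,0,0,0,0.8,0.8,-0.07,0,0,0,0,0.8,0.8,-0.07,0,0,0,0]}}

```text
time_s: 15.4
eef_pos: [0.476, -0.1004, 0.0108]
ee_rot: [0.146, 3.136, 0.0]
ft_force: [-1.6, 0.4, 0.6]
opening: 0.207
finger_force: 0.1
```

Run:
```python
from h import *
im=bot.get_image("side"); cv2.imwrite("pics/s2.png",cv2.resize(im["frame"][160:290,200:400],None,fx=4,fy=4,interpolation=cv2.INTER_CUBIC)); print(bot.state()["eef_pos"],bot.state()["ft_force"])
```

```text
[ 0.47597063 -0.10036384  0.01078021] [-0.82468481  0.18664695 -0.29277078]
```

View pics/s2.png

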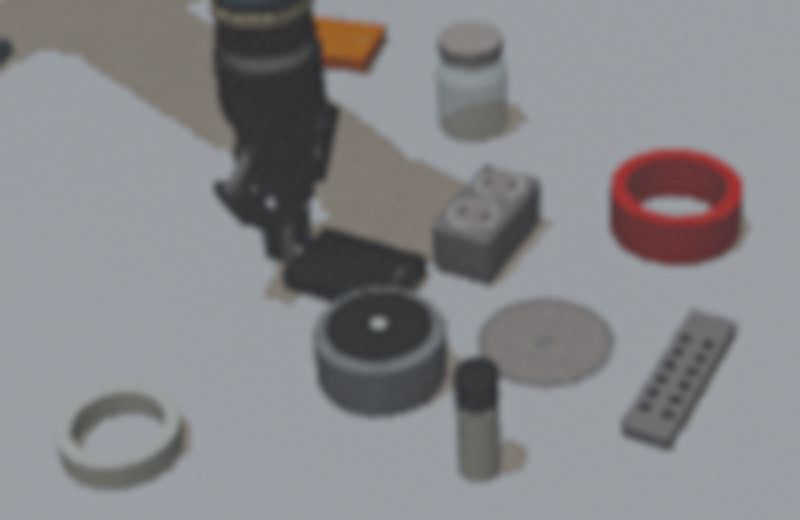

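The bank lies flat with its front at the gap mouth, about (420,270) in the crop, and the fingers are behind it. I'll push on in small steps and watch the force.

>>> {"fn": "servo_tool", "kwargs": {"targets": [0.8,0.07,-0.006,0,0,0,0,0.8,0.14,-0.013,0,0,0,0,0.8,0.21,-0.019,0,0,0,0,0.8,0.28,-0.026,0,0,0,0,0.8,0.35,-0.032,0,0,0,0]}}

```text
time_s: 16.08
eef_pos: [0.4925, -0.1019, 0.0108]
ee_rot: [-0.146, -3.138, -0.0]
ft_force: [-3.4, 0.6, 2.6]
opening: 0.2
finger_force: 1.6
```

>>> {"fn": "servo_tool", "kwargs": {"targets": [0.8,0.07,-0.006,0,0,0,0,0.8,0.14,-0.013,0,0,0,0,0.8,0.21,-0.019,0,0,0,0,0.8,0.28,-0.026,0,0,0,0,0.8,0.35,-0.032,0,0,0,0]}}

```text
time_s: 16.7
eef_pos: [0.51, -0.1035, 0.0108]
ee_rot: [0.146, 3.138, -0.0]
ft_force: [-2.4, -0.9, 0.8]
opening: 0.202
finger_force: 1.4
```

>>> {"fn": "servo_tool", "kwargs": {"targets": [0.8,0.07,-0.006,0,0,0,0,0.8,0.14,-0.013,0,0,0,0,0.8,0.21,-0.019,0,0,0,0,0.8,0.28,-0.026,0,0,0,0,0.8,0.35,-0.032,0,0,0,0]}}

```text
time_s: 17.32
eef_pos: [0.5275, -0.1051, 0.0108]
ee_rot: [0.146, 3.138, 0.0]
ft_force: [-2.1, 0.5, 1.6]
opening: 0.203
finger_force: 1.3
```

It slides in freely at about 2–3 N. I'll back off, rise, and check joint 6 before turning to the narrow side.

>>> {"fn": "servo_tool", "kwargs": {"targets": [0.8,-0.2,0.02,0,0,0,0,1,-0.4,0.04,0.4,0,0,0,1,-0.2,0.02,1.4,0,0,0,1,0,0,2.4,0,0,0,1,0.3,0,3.4,0,0,0,1,0.6,0,4.4,0,0,0,1,0.6,0,4.4,0,0,0,1,0.6,0,4.4,0,0,0]}}

```text
time_s: 18.32
eef_pos: [0.5573, -0.1051, 0.2307]
ee_rot: [0.146, 3.137, -0.0]
ft_force: [-0.6, -0.4, -1.0]
opening: -0.001
finger_force: 0.0
```

```bash
python3 -c "
from bench import bot;s=bot.state();print([round(float(x),2) for x in s['joint_pos']])"; python3 m.py .583 -.11 2>&1 | tail -4
```

```text
[-0.3, 0.16, 0.22, 1.63, 0.0, -0.21]
18.325 [ 0.55730219 -0.10505123  0.23066257] -0.0010864228627525333
blk [ 0.60692553 -0.03442767 -0.07422076] 407.38431372549024 spk [ 0.59143763 -0.18782191] 606.243137254902 gap [ 0.59918158 -0.11112479 -0.10062688] bank [ 0.58397303 -0.11066124 -0.09187356] 113.59607843137255
bank rel gap [-15.2  -1.1   0.5] rel fixed gap [-15.6  -0.1  -0.1]
```

>>> {"fn": "servo_tool", "kwargs": {"targets": [1,-0.4,0.02,-0.3,0,0,-1.3,1,-0.8,0.04,-0.6,0,0,-2.6,1,-0.85,0.04,-0.9,0,0,-3.9,1,-0.85,0.04,-1.2,0,0,-5.2,1,-0.85,0.04,-1.5,0,0,-6.5,1,-0.85,0.04,-1.8,0,0,-7.8,1,-0.85,0.04,-2.1,0,0,-9.1,1,-0.85,0.04,-2.4,0,0,-10.4]}}

```text
time_s: 19.52
eef_pos: [0.5136, -0.1027, 0.109]
ee_rot: [-2.198, -2.241, 0.002]
ft_force: [-0.5, -0.3, -0.7]
opening: 0.001
finger_force: 0.0
```

>>> {"fn": "servo_tool", "kwargs": {"targets": [1,0,0,0,0,0,-0.85,1,0,0,-0.6,0,0,-0.85,1,0,0,-1.2,0,0,-0.85,1,0,0,-1.7,0,0,-0.85,1,0,0,-2,0,0,-0.85,1,0,0,-2,0,0,-0.85,1,0,0,-2,0,0,-0.85]}}

```text
time_s: 20.4
eef_pos: [0.5154, -0.1033, 0.0117]
ee_rot: [2.322, 2.115, 0.001]
ft_force: [-0.4, 0.0, -0.1]
opening: 0.003
finger_force: 0.0
```

>>> {"fn": "servo_tool", "kwargs": {"targets": [1,0.1,-0.009,0,0,0,0,1,0.2,-0.019,0,0,0,0,1,0.3,-0.028,0,0,0,0,1,0.4,-0.037,0,0,0,0,1,0.5,-0.047,0,0,0,0,1,0.6,-0.056,0,0,0,0]}}

```text
time_s: 21.15
eef_pos: [0.5433, -0.1058, 0.0115]
ee_rot: [-2.321, -2.114, 0.005]
ft_force: [-5.9, 0.6, 6.9]
opening: 0.003
finger_force: 4.4
```

>>> {"fn": "servo_tool", "kwargs": {"targets": [1,0.1,-0.009,0,0,0,0,1,0.2,-0.019,0,0,0,0,1,0.3,-0.028,0,0,0,0,1,0.4,-0.037,0,0,0,0,1,0.5,-0.047,0,0,0,0,1,0.6,-0.056,0,0,0,0,1,0.7,-0.065,0,0,0,0,1,0.8,-0.074,0,0,0,0]}}

```text
time_s: 22.15
eef_pos: [0.5834, -0.1095, 0.0116]
ee_rot: [-2.321, -2.114, 0.004]
ft_force: [-6.9, 0.6, 7.1]
opening: -0.001
finger_force: 4.2
```

>>> {"fn": "servo_tool", "kwargs": {"targets": [1,0.1,-0.009,0,0,0,0,1,0.2,-0.019,0,0,0,0,1,0.3,-0.028,0,0,0,0,1,0.4,-0.037,0,0,0,0,1,0.4,-0.037,0,0,0,0]}}

```text
time_s: 22.78
eef_pos: [0.6043, -0.1115, 0.0116]
ee_rot: [-2.322, -2.115, 0.002]
ft_force: [-4.8, 0.3, 5.4]
opening: 0.001
finger_force: 2.9
```

Run:
```python
from h import *
im=bot.get_image("side"); cv2.imwrite("pics/s3.png",cv2.resize(im["frame"][160:290,220:420],None,fx=4,fy=4,interpolation=cv2.INTER_CUBIC))
im=bot.get_image("top"); rects(im,"top",dict(bank=.018),3)
```

```text
bank 0.78 [269. 262.] rect [0.3658 0.1904] [0.0864 0.0618] 6.6 circ [0.3658 0.1895] 0.0488 px [259 252] [279 280]
bank 0.33 [466. 226.] rect [ 0.5105 -0.4457] [0.031  0.1076] 74.3 circ [ 0.5114 -0.4424] 0.0539 px [459 210] [472 241]
```

View pics/s3.png

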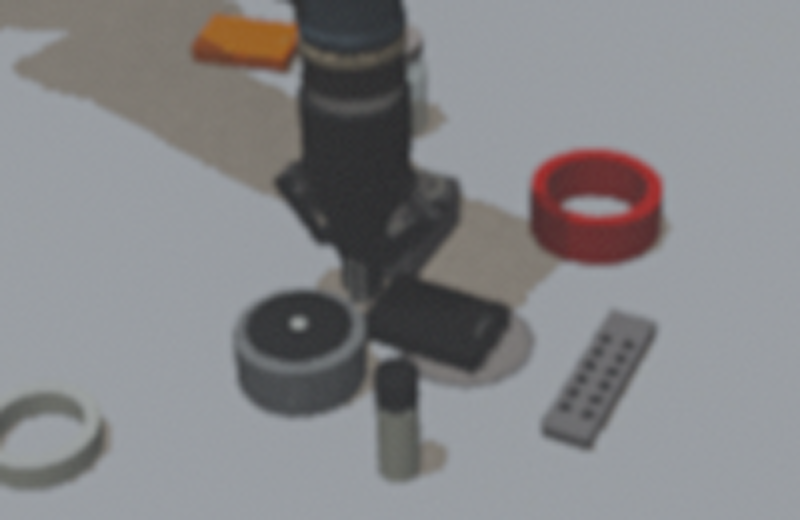

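The bank is through the gap and on the near part of the pad, about 22 mm short. I'll push 20 mm, then withdraw and measure.

>>> {"fn": "servo_tool", "kwargs": {"targets": [1,0.1,-0.009,0,0,0,0,1,0.2,-0.019,0,0,0,0,1,0.3,-0.028,0,0,0,0,1,0.4,-0.037,0,0,0,0,1,0.4,-0.037,0,0,0,0,1,0.4,-0.037,0,0,0,0]}}

```text
time_s: 23.68
eef_pos: [0.6243, -0.1133, 0.0116]
ee_rot: [-2.322, -2.115, 0.002]
ft_force: [-4.6, 0.1, 6.0]
opening: 0.002
finger_force: 2.9
```

>>> {"fn": "servo_tool", "kwargs": {"targets": [1,-0.2,0.019,0,0,0,0,1,-0.4,0.037,0.5,0,0,0,1,-0.4,0.037,1.5,0,0,0,1,-0.4,0.037,2.5,0,0,0,1,-0.4,0.037,3.5,0,0,0,1,-0.4,0.037,4.5,0,0,0,1,-0.4,0.037,5,0,0,0,1,-0.4,0.037,5,0,0,0]}}

```text
time_s: 24.68
eef_pos: [0.6062, -0.1118, 0.2637]
ee_rot: [2.319, 2.112, 0.005]
ft_force: [-0.8, 0.7, -0.8]
opening: 0.0
finger_force: 0.0
```

>>> {"fn": "servo_tool", "kwargs": {"targets": [1,-0.6,0.5,0,0,0,1.3,1,-1.2,1,0,0,0,2.6,1,-1.4,1.4,0,0,0,3.9,1,-1.4,1.4,0,0,0,5.2,1,-1.4,1.4,0,0,0,6.5,1,-1.4,1.4,0,0,0,6.5]}}

```text
time_s: 25.42
eef_pos: [0.5339, -0.0411, 0.2583]
ee_rot: [-1.162, -2.915, 0.001]
ft_force: [0.4, -0.0, 0.2]
opening: -0.002
finger_force: 0.0
```

Run:
```python
from h import *
s,im=wrist(); cv2.imwrite("pics/w5.png",im["frame"]); print(s["time_s"],s["eef_pos"])
rects(im,"wrist",dict(bank=.018,pad=0),2)
im=bot.get_image("top"); rects(im,"top",dict(bank=.018,pad=0),2)
```

```text
25.425 [ 0.53386378 -0.04113709  0.25833878]
bank 0.62 [364. 268.] rect [ 0.6701 -0.0943] [0.0209 0.0732] 80.0 circ [ 0.6709 -0.0896] 0.0367 px [349 246] [381 288]
pad 0.78 [376. 268.] rect [ 0.6838 -0.0806] [0.0177 0.065 ] 84.1 circ [ 0.6833 -0.0856] 0.0328 px [356 249] [388 282]
pad 0.52 [ 88. 331.] rect [ 0.4829 -0.4574] [0.0396 0.0476] 77.7 circ [ 0.4845 -0.4566] 0.0274 px [ 71 318] [108 349]
bank 0.9 [267. 265.] rect [0.3643 0.19  ] [0.0906 0.0625] 6.5 circ [0.3644 0.1906] 0.0512 px [259 252] [279 281]
```

View pics/w5.png

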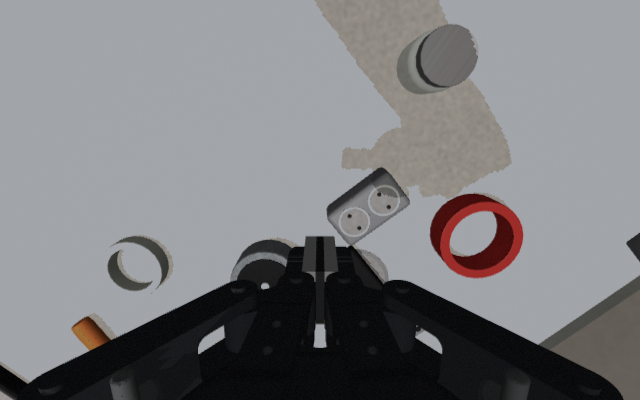

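The gripper hides the bank here; only its edge shows at (364,268). I'll move to the view used earlier, where the pad was clear of the fingers.

>>> {"fn": "servo_tool", "kwargs": {"targets": [1,0.3,-0.3,0.3,0,0,1.3,1,0.7,-0.7,0.6,0,0,2.6,1,1.1,-1,0.8,0,0,3.9,1,1.3,-1.3,0.8,0,0,4.7,1,1.3,-1.3,0.8,0,0,4.7,1,1.3,-1.3,0.8,0,0,4.7]}}

```text
time_s: 26.48
eef_pos: [0.5994, -0.106, 0.3006]
ee_rot: [-0.16, -3.137, -0.001]
ft_force: [0.3, 1.0, -0.5]
opening: -0.002
finger_force: 0.0
```

```bash
python3 - <<'E'
from h import *
s,im=wrist(); cv2.imwrite("pics/w6.png",im["frame"]); print(s["time_s"],s["eef_pos"])
rects(im,"wrist",dict(bank=.018,pad=0,speaker=.045,socket_block=.045),2)
E
python3 m.py .683 -.12 2>&1|tail -4
```

```text
26.475 [ 0.59936915 -0.10595868  0.30063538]
bank 0.88 [315. 208.] rect [ 0.6767 -0.1192] [0.0616 0.0877] 84.2 circ [ 0.6768 -0.1189] 0.0517 px [293 186] [338 246]
pad 0.64 [340. 219.] rect [ 0.6885 -0.0804] [0.0159 0.0657] 85.1 circ [ 0.6879 -0.0876] 0.033 px [338 196] [349 239]
speaker 0.68 [256. 163.] rect [ 0.5904 -0.1871] [0.0896 0.0891] 82.8 circ [ 0.59   -0.1858] 0.0469 px [218 127] [290 198]
socket_block 0.92 [376. 162.] rect [ 0.604  -0.0341] [0.0912 0.0531] 85.3 circ [ 0.6037 -0.035 ] 0.0496 px [341 140] [415 183]
socket_block 0.53 [254. 161.] rect [ 0.5903 -0.1871] [0.0897 0.0892] 82.8 circ [ 0.5895 -0.1869] 0.0472 px [218 127] [290 198]
26.725 [ 0.59947367 -0.10581628  0.30110304] -0.0018034018640291543
blk [ 0.60699733 -0.03333975 -0.09213515] 245.6235294117647 spk [ 0.59244028 -0.18751531] 473.55686274509804 gap [ 0.59971881 -0.11042753 -0.09413954] bank [ 0.68022797 -0.11962276 -0.1005295 ] 577.313725490196
bank rel gap [81.  -1.6 -0.4] rel fixed gap [81.1 -0.3 -0.5]
```

View pics/w6.png

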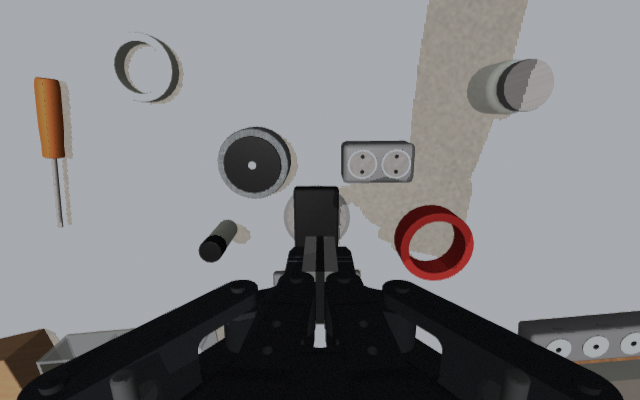

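The bank lies flat and square on the spot, its back edge at row 186. The estimates put its centre 2–5 mm short of the pad centre, well inside the 15 mm allowed, and the arm is clear.

```bash
python3 -c "
from bench import bot; print(bot.close_job())"
```

```text
the job is handed in; nothing more can be done
None
```

The power bank went through the gap and now lies flat on the charging spot, about 2–5 mm short of its centre by my estimates. The job was handed in at about 27 s, but the judge's verdict was not shown.

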